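Clear the plate nest and hold the clamp arm open

ROBOT

A 6-joint arm with a two-finger parallel gripper is mounted at the origin on the work surface. World frame = base frame: x ahead of the robot, y to its left, z up, the work surface at z = 0. Lengths are in m, angles in rad, forces in N, time in s.
With the tool pointing down it reaches from about 0.275 to 0.775 m from the base axis. Payload 14.6 kg.
Tool frame: the origin (TCP) lies on the centre line of the jaws, within the pads' length; the fingertips stand 8 mm ahead of it and the grasp point (between the pads) lies 11 mm behind it; z points along the fingers, y is the direction in which the jaws open and shut (so a half turn about z gives the same grasp; the last joint's range is limited). The gripper opens to 85 mm and grips with 20 to 120 N. Pads are 22 mm wide; open, the fingers measure 114 mm over their backs; the gripper's body (76 mm by 85 mm) begins 54 mm behind the grasp point. The pads swing forward as they close: fully open they stand 13 mm farther back than shut.
Start: joints at [-1.486, 0.263, -0.048, 1.259, 0, 1.415], TCP at [0.125, -0.51, 0.207] pointing down, gripper open.
Joint ranges: [-2.65, 2.65], [-0.89, 1.7], [-1.18, 1.37], [-2.13, 2.11], [-1.35, 1.29], [-3.14, 3.14]. Speed limits (rad/s): [1.89, 1.89, 2.57, 2.79, 3.14, 3.14].

INTERFACE

Orientations are given as [roll, pitch, yaw] about the fixed x, y, z axes, in that order (R = Rz(yaw) Ry(pitch) Rx(roll)).
In Python, from workcell import * gives the robot as it stands.
- The arm moves only by the tool carry_out, never from a script. Its argument "rows" is a list of rows, each a list of 3 entries, a list of its own where there are three numbers: the shift along the tool's x, y, z in m, then the turn about the tool's z in rad, then the finger opening in m, from 0 to 0.0854. A call has 1 to 10 rows; each row shifts and turns the commanded pose from where the row before left it, along the tool's axes as they then stand; what a row does not reach is not made up. A row lasts 1/8 s, in which the tool goes at most 62.5 mm and 10.7 degrees, less where a joint would pass 70% of its speed; a pose out of reach is approached as far as the arm can. A call with a gripper value outside its range is refused whole. The fingers move at their own pace and stop on an object; "squeeze" is the grip in N (left out, the last holds). Time passes only in rows, so rows that do not move let the fingers close. It gives the time, the measured TCP pose, the force and the opening at its end, in the units of the state.
- get_state(): the state, without advancing time (a new reading comes with each control period).
- capture(name): name is "scene" or "top" or "wrist"; returns a dict with "image" (420x560x3 uint8, red, green, blue), "depth" (420x560 float32, m along the optical axis (not along the pixel's ray), 0 where there is no reading), "fovy" (degrees; the focal length in pixels is half the picture's height over the tangent of half this angle, whatever the lens; pixels are square), "cx", "cy" (the principal point, pixels), "cam_to_world" (4x4, takes a point from camera to world coordinates). Camera axes: x right, y up, looking along -z (the intrinsics and any distortion apply to the point x, -y, -z); pixel columns grow to the right and rows downward; lengths in m; the calibration is good to about 2 mm. A picture is of the moment at which its call begins.
- job_done(): hands the job in, once; it reports no verdict.
The state is a dict: "t": time; "joints": joint angles; "qd": joint speeds; "joint_torque": joint torques, N m; "eef_pos": TCP position; "orientation": TCP orientation; "contact_force": force on the tool from outside, world axes, zero at the start; "wrist_torque": the same for the moment, N m; "gripper_width": opening from 0.0 (shut) to 1.0 (fully open).
Only numpy, scipy, OpenCV 4.12 (cv2) and the standard library are available. Lean on these libraries where they do the work, as an engineer would, in place of code of your own. Each camera call takes 0.05 s, during which the arm holds its last target.

TASK

The steel calibration disc is still standing in the plate nest of the scanning stage: put it back, upright and fully home, in the empty round recess of its wooden storage block, without dropping it, because its top is glass. Then swing the nest's sprung clamp arm outwards, away from the nest, until it meets its stop (it has a thumb post for this), and finish while your fingers still hold it there against its spring, so that I can lay in the next well plate. Leave the other things on the table where they are.

Things in the scene. Friction and masses are not known exactly. Their poses are not given: they have to be found in the camera images.
- scan_stage: Black scanning stage fixed to the table, 225 (its x) x 262 (y) mm, flat top 54 mm above the table; origin: centre of its underside, on the table; at yaw 0 x points away from the robot, y left. The well-plate nest (86 x 128 mm) is the middle of the top; rails 8 mm high bound it at x = +43 and y = +64 mm, the other sides are open and flat. Motors on the far side, below the top.
- clamp_arm: Sprung steel clamp arm: a bar 12 mm wide, its upper face 8 mm above the stage's flat top, with an upright thumb post at its free end. Origin: on its vertical pivot axis, at stage x = -60, y = +35 mm, at the height of the flat top; x points along the arm towards its free end, z up; it turns with the arm. The pivot boss with its coil spring stands 19 mm above the top.
- clamp_hinge (a joint): Angle of the clamp arm about its pivot: 0 = at rest, sprung into the nest; it grows as the arm swings outwards (clockwise seen from above, the post moving towards the stage's -x side) to a hard stop at 0.60. At angle q the arm points from the pivot at -1.171 - q rad in the stage's frame (from x towards y). A spring always pulls it back to 0: 3 N at the post at rest, 7 N at the stop.
- thumb_post (a point): Centre of the foot of the thumb post: an upright round knurled steel post, 10 mm diameter, 27.5 mm tall, on the free end of the clamp arm, 90 mm from the pivot axis; it stands from 8 to 35.5 mm above the stage's flat top. x along the arm away from the pivot, z up; it turns with the arm.
- calib_disc: Loose round calibration disc, steel with a glass top, 38 mm diameter, 22 mm tall, about 0.12 kg, standing upright on the flat top inside the nest. Origin: centre of its underside, z up.
- storage_block: Wooden storage block fixed to the table, 150 (x) x 64 (y) x 26 mm tall, left or right of the stage. Origin: centre of its underside, on the table, x along its length. It has one empty round recess at x = +42 mm, y = 0; two smaller discs (28 and 22 mm) stand up 5 mm from its top at x = -10 and x = -48 mm.
- recess (a point): Centre of the floor of the empty recess: 42 mm diameter, 10 mm deep, so the floor is 16 mm and the rim 26 mm above the table; a disc seated in it stands 12 mm above the block. z up, x along the block.
- well_plate: Bystander: white 24-well plate lying flat, 128 (x) x 86 (y) x 14 mm, on the other side of the stage from the storage block. Origin: centre of its underside.
- filter_tube_a: Bystander: black square tube with rows of small holes, 48 mm each way. Origin: centre of its underside.
- filter_tube_b: Bystander: the same as filter_tube_a. Origin: centre of its underside.
- oil_bottle: Bystander: small amber bottle, 30 mm diameter, 62 mm tall. Origin: centre of its underside.
- objective_can: Bystander: grey round lens can, 45 mm diameter, 62 mm tall. Origin: centre of its underside.
- dust_blower: Bystander: black rubber blower bulb standing nozzle up, 58 mm diameter, 105 mm tall. Origin: centre of its underside.
- slide_box: Bystander: grey slide box, 98 (x) x 83 (y) x 35 mm. Origin: centre of its underside.
There are look-alikes about, which are no part of the job. Leave any green or purple look-alike of the storage_block alone.

How it is judged:
On the way, in this order (a step that is already met when the one before it is completed fails the run):
1. the calibration disc stands fully home in the recess, let go (horizontal distance between calib_disc and recess below 0.004 m and z of calib_disc in the frame of recess below 0.002 m and angle between calib_disc's own z axis and vertical below 0.08 rad and contact force between calib_disc and the fingers below 0.05 N), for 0.2 s.
2. the clamp arm is swung out to its stop and held there by the fingers (value of joint clamp_hinge above 0.565 rad and contact force between clamp_arm and the fingers above 2 N), for 0.3 s.
At the end, for the whole second after the job is handed in: The clamp arm is held still by the fingers (contact force more than 2 N) within 0.035 rad (3 mm at the post) of its stop at 0.60 rad, and the calibration disc stands upright in the recess, on its floor within 2 mm and centred within 4 mm, at rest and let go (all of step 2 and velocity of joint clamp_hinge between -0.1 and 0.1 rad/s and horizontal distance between calib_disc and recess below 0.004 m and z of calib_disc in the frame of recess below 0.002 m and angle between calib_disc's own z axis and vertical below 0.08 rad and linear speed of calib_disc below 0.02 m/s); the arm keeps its last pose, push and grip.
It fails at once if the glass-topped calibration disc is dropped (falls free faster than 0.4 m/s, as after about 8 mm) (linear speed of calib_disc above 0.4 m/s and contact force between calib_disc and the fingers below 0.05 N).
It fails at once if a bystander is shifted by more than 15 mm (distance of any of well_plate, filter_tube_a, filter_tube_b, oil_bottle, objective_can, dust_blower, slide_box from where it was at the start of the episode above 0.015 m).
It also fails if it takes over 48 s, if anything falls off the work surface, if the arm or the gripper's body presses on something with over 40 N, if the wrist force passes 120 N, or if a joint passes its speed limit or range.

## Working session

There is one attempt and no reset: what is moved stays moved. The work goes in short steps, Python scripts to look and compute and a tool call to move; the robot and the scene stay as the last step left them, time stands still between calls to the robot, and variables do not carry over. Pictures are saved under pics/ and viewed, and the job is handed in when it is done.

Besides the shell and the picture viewer there is one more tool, called after "Emit:" as name(argument=value, ...) on one line, values as JSON. carry_out: Moves the arm, as the interface text tells. Its arguments: {"type":"object","properties":{"rows":{"type":"array","items":{"type":"array"}},"squeeze":{"type":"number"}},"required":["rows"]}

```bash
ls; mkdir -p pics
cat > h.py <<'E'
from workcell import *
import numpy as np, cv2, pickle
def snap(n,tag):
    c=capture(n); cv2.imwrite(f'pics/{tag}.png',c['image'][:,:,::-1]); pickle.dump(c,open(f'pics/{tag}.pkl','wb')); return c
def load(tag): return pickle.load(open(f'pics/{tag}.pkl','rb'))
def ray(c,u,v):
    f=210/np.tan(np.radians(c['fovy'])/2); T=np.array(c['cam_to_world'])
    d=T[:3,:3]@np.array([(u-c['cx'])/f,-(v-c['cy'])/f,-1.]); return T[:3,3],d
def onz(c,u,v,z):
    o,d=ray(c,u,v); return o+d*(z-o[2])/d[2]
def dep(c,u,v):
    o,d=ray(c,u,v); return o+d*c['depth'][int(v),int(u)]
E
python3 - <<'E'
from h import *
print(get_state())
for n in ['scene','top','wrist']:
    c=snap(n,n+'0'); print(n,{k:v for k,v in c.items() if k not in('image','depth')})
E
```

```text
pics
{'t': 0.0, 'joints': array([-1.48627383e+00,  2.63503606e-01, -4.89528770e-02,  1.25938892e+00,
       -6.63584355e-05,  1.41552767e+00]), 'qd': array([-8.65256339e-04,  2.84154538e-04, -3.26129408e-04,  1.45249128e-03,
        5.56915111e-04,  4.59367574e-06]), 'joint_torque': array([-4.07190319e-04, -6.37617302e+01,  3.84566581e+01,  1.35396523e-02,
       -1.28505380e-04,  1.94273815e-05]), 'eef_pos': array([ 0.12465184, -0.50967077,  0.20702927]), 'orientation': array([-3.14054594e+00, -9.66745054e-05,  2.39791138e-01]), 'contact_force': array([ 0.38137007, -0.52168577,  1.15264751]), 'wrist_torque': array([-0.01202008, -0.04095213, -0.0155943 ]), 'gripper_width': 0.9991092778448569}
scene {'fovy': 46.45109569030624, 'cx': 277.14663600081155, 'cy': 209.43205114648995, 'cam_to_world': array([[ 0.74750891, -0.46447912,  0.47485743,  1.21829019],
       [ 0.66424846,  0.52043487, -0.5365832 , -0.84519851],
       [ 0.00209933,  0.71652404,  0.69755924,  1.11522105],
       [ 0.        ,  0.        ,  0.        ,  1.        ]])}
top {'fovy': 51.72055751112037, 'cx': 282.7871101105279, 'cy': 209.5110837991988, 'cam_to_world': array([[ 0.02721855,  0.99798999, -0.05722868,  0.41937327],
       [-0.99957252,  0.02778363,  0.00910154, -0.04756895],
       [ 0.01067326,  0.05695649,  0.99831961,  1.64976397],
       [ 0.        ,  0.        ,  0.        ,  1.        ]])}
wrist {'fovy': 70.93503611030934, 'cx': 279.97880897688947, 'cy': 206.90236537716004, 'cam_to_world': array([[ 0.23590446,  0.93378578,  0.26905983,  0.19354955],
       [-0.97177566,  0.22698879,  0.06425079, -0.4943927 ],
       [-0.00107709, -0.27662284,  0.96097796,  0.37260695],
       [ 0.        ,  0.        ,  0.        ,  1.        ]])}
```

View pics/top0.png

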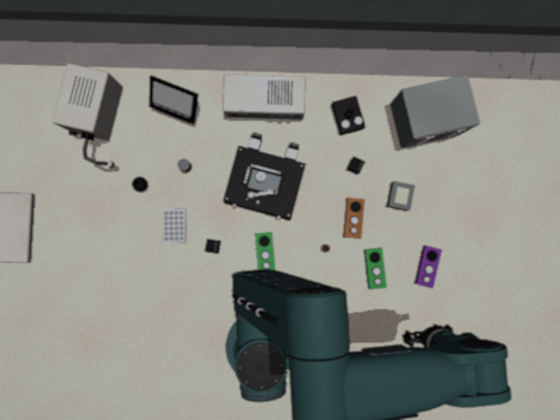

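View pics/scene0.png

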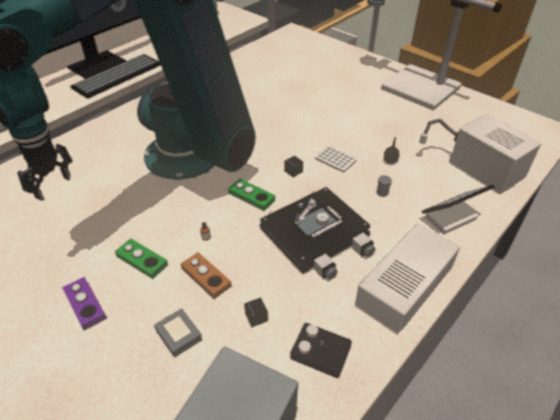

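View pics/wrist0.png

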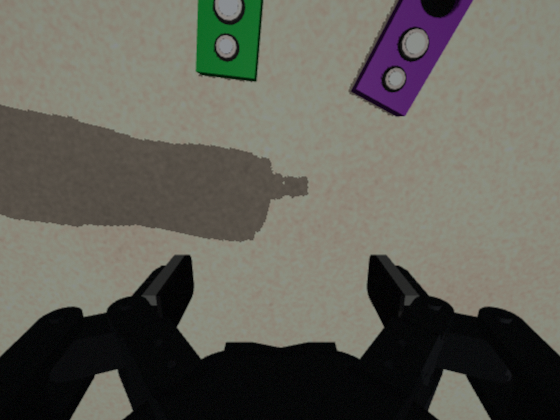

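Run:
```python
from h import *
c=load('top0'); im=cv2.imread('pics/top0.png')
cr=cv2.resize(im[125:260,205:425],None,fx=3.6,fy=3.6,interpolation=cv2.INTER_CUBIC); cv2.imwrite('pics/topz.png',cr)
for n,u,v,z in [('disc',261,177,.076),('recess',355,206,.026),('block far',354,220,.031),('stage',265,182,.054)]:
    print(n,onz(c,u,v,z).round(3),dep(c,u,v).round(3))
```

```text
disc [0.626 0.021 0.076] [0.627 0.021 0.071]
recess [ 0.533 -0.334  0.026] [ 0.534 -0.334  0.022]
block far [ 0.48  -0.33   0.031] [ 0.48  -0.33   0.033]
stage [0.611 0.006 0.054] [0.61  0.006 0.063]
```

View pics/topz.png

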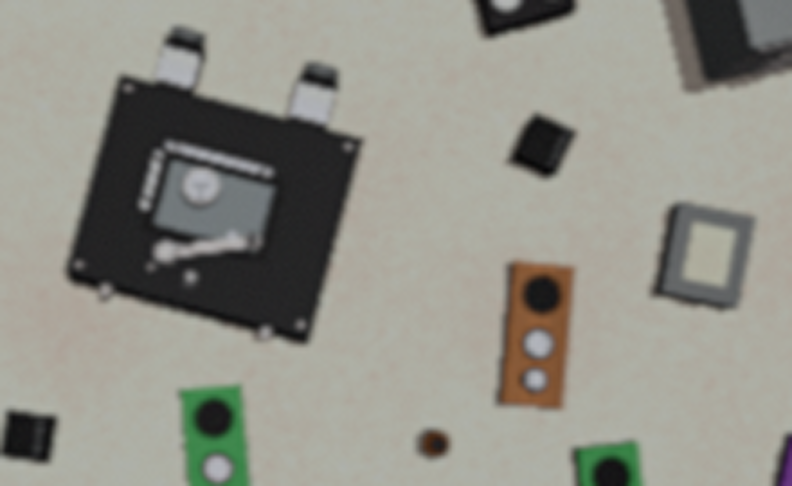

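Emit:
carry_out(rows=[[[0.03,-0.005,0],0,0.085],[[0.054,-0.009,0],0,0.085],[[0.054,-0.009,0],0,0.085],[[0.054,-0.009,0],0,0.085],[[0.054,-0.009,0],0,0.085],[[0.054,-0.009,0],0,0.085],[[0.054,-0.009,0],0,0.085],[[0.05,-0.009,0],0,0.085],[[0.03,-0.005,0],0,0.085],[[0,0,0],0,0.085]])

```text
t: 1.4
eef_pos: [0.5304, -0.3348, 0.2067]
orientation: [-3.141, 0.0, 0.242]
contact_force: [-0.6, 0.0, -0.3]
gripper_width: 0.993
```

Run:
```python
from h import *
s=get_state(); print(s['t'],s['eef_pos'],s['orientation'],s['joints'])
snap('wrist','w1')
```

```text
1.4 [ 0.53041664 -0.33482925  0.20665761] [-3.14074584e+00  4.28378397e-04  2.42334279e-01] [-6.92981296e-01  4.45122263e-01  2.30557067e-01  1.35716691e+00
  1.57886842e-04  2.20627719e+00]
```

View pics/w1.png

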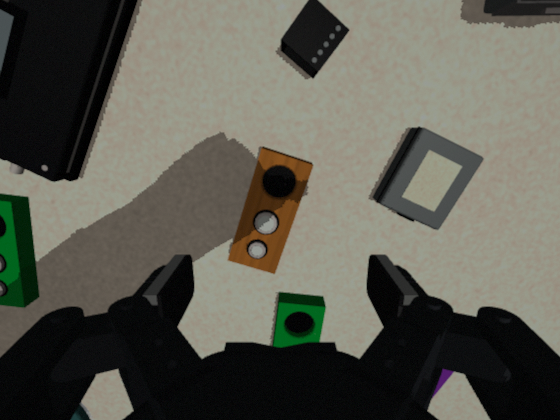

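Run:
```python
from h import *
c=load('w1'); im=c['image']
hsv=cv2.cvtColor(im,cv2.COLOR_RGB2HSV)
def fit(mask,roi,z,n):
    m=np.zeros(mask.shape,np.uint8); x0,x1,y0,y1=roi; m[y0:y1,x0:x1]=mask[y0:y1,x0:x1]
    cs,_=cv2.findContours(m,cv2.RETR_EXTERNAL,cv2.CHAIN_APPROX_NONE); k=max(cs,key=cv2.contourArea)
    P=np.array([onz(c,p[0][0],p[0][1],z)[:2] for p in k]).astype(np.float32)
    (a,b),(d1,d2),t=cv2.fitEllipse(P); print(n,a,b,d1,d2)
    return k,P
V=hsv[...,2]; 
fit((V<60).astype(np.uint8),(258,300,160,200),.026,'recess')
fit(((hsv[...,1]<60)&(V>120)).astype(np.uint8),(250,281,208,238),.031,'d28')
fit(((hsv[...,1]<60)&(V>120)).astype(np.uint8),(245,270,238,262),.031,'d22')
br=((hsv[...,0]<20)&(hsv[...,1]>110)&(V>60)).astype(np.uint8)
br=cv2.morphologyEx(br,cv2.MORPH_CLOSE,np.ones((25,25)))
k,P=fit(br,(220,320,140,280),.026,'block')
print(cv2.minAreaRect(P), cv2.boxPoints(cv2.minAreaRect(P)))
print(dep(c,295,165),dep(c,279,182))
```

```text
recess 0.5309789776802063 -0.33373787999153137 0.04071934148669243 0.04234369099140167
d28 0.47714656591415405 -0.33418726921081543 0.01365676335990429 0.025435950607061386
d22 0.44210970401763916 -0.3276636302471161 0.017491457983851433 0.01790665276348591
block 0.49053502082824707 -0.3307746350765228 0.07033436745405197 0.18765951693058014
((0.4898194670677185, -0.33060190081596375), (0.06368570029735565, 0.14991578459739685), 85.80025482177734) [[ 0.41273087 -0.35686982]
 [ 0.5622441  -0.3678487 ]
 [ 0.56690806 -0.30433398]
 [ 0.41739482 -0.2933551 ]]
[ 0.55607514 -0.34776762  0.02493574] [ 0.53008452 -0.33468414  0.01600284]
```

Emit:
carry_out(rows=[[[0.022,-0.04,0],0,0.085],[[0.022,-0.04,0],0,0.085],[[0.022,-0.04,0],0,0.085],[[0.022,-0.04,0],0,0.085],[[0.022,-0.04,0],0,0.085],[[0.022,-0.04,0],0,0.085],[[0.022,-0.04,0],0,0.085],[[0.024,-0.043,0],0,0.085],[[0,0,0],-0.1,0.085],[[0,0,0],-0.16,0.085]])

```text
t: 2.7
eef_pos: [0.6247, 0.0197, 0.2074]
orientation: [-3.142, 0.0, 0.504]
contact_force: [-0.4, -0.1, 0.1]
gripper_width: 0.995
```

Emit:
carry_out(rows=[[[0,0,0],-0.16,0.085],[[0,0,0],-0.16,0.085],[[0,0,0],-0.16,0.085],[[0,0,0],-0.16,0.085],[[0,0,0],-0.16,0.085],[[0,0,0],-0.04,0.085],[[0,0,0],0,0.085]])

```text
t: 3.58
eef_pos: [0.6247, 0.0191, 0.2076]
orientation: [-3.142, 0.0, 1.338]
contact_force: [0.9, -0.4, -0.0]
gripper_width: 0.997
```

Run:
```python
from h import *
s=get_state(); print(s['t'],s['eef_pos'],s['orientation'],s['joints'])
snap('wrist','w2'); snap('top','t2')
```

```text
3.575 [0.62472066 0.01912659 0.20759242] [-3.14151964e+00  1.21865165e-04  1.33831608e+00] [-9.96233671e-02  4.40157470e-01  2.24781586e-01  1.35550895e+00
 -1.11119927e-04  1.70365322e+00]
```

View pics/w2.png

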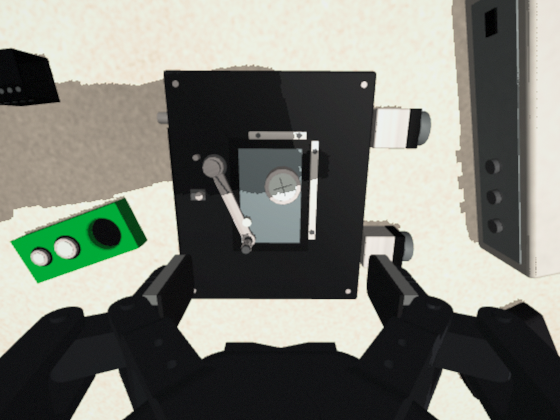

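Run:
```python
from h import *
c=load('w2'); im=c['image'][:,:,::-1]
cv2.imwrite('pics/w2z.png',cv2.resize(im[110:270,160:360],None,fx=4,fy=3.75,interpolation=cv2.INTER_CUBIC))
g=cv2.cvtColor(im,cv2.COLOR_BGR2GRAY)
# stage outline
m=(g<60).astype(np.uint8); m=cv2.morphologyEx(m,cv2.MORPH_CLOSE,np.ones((9,9)))
q=[(165,71),(376,72),(180,298),(356,299)]
Q=np.array([onz(c,u,v,.054)[:2] for u,v in q]); print(Q, Q.mean(0))
for a,b in [(0,1),(2,3),(2,0),(3,1)]:
    d=Q[b]-Q[a]; print(np.linalg.norm(d),np.arctan2(d[1],d[0]))
print('disc',onz(c,283,187,.076),dep(c,290,190)); print('pivot',onz(c,213,165,.073),dep(c,212,165)); print('post foot/top',onz(c,247,243,.0895),dep(c,247,244))
```

```text
[[ 0.54148352  0.16033035]
 [ 0.74548615  0.11070055]
 [ 0.47266513 -0.08840415]
 [ 0.68411932 -0.14011524]] [0.61093853 0.01062787]
0.20995283592517291 -0.2386442241796833
0.21768535671724037 -0.23984255123296433
0.258079104740501 1.3008744102750438
0.2582139563903523 1.3308414129947994
disc [0.62959207 0.02311871 0.076     ] [0.63585945 0.0179859  0.07431272]
pivot [0.56539161 0.06124527 0.073     ] [0.56413287 0.06139603 0.07195954]
post foot/top [ 0.5802101  -0.02309581  0.0895    ] [ 0.57888452 -0.02601725  0.08476797]
```

View pics/w2z.png

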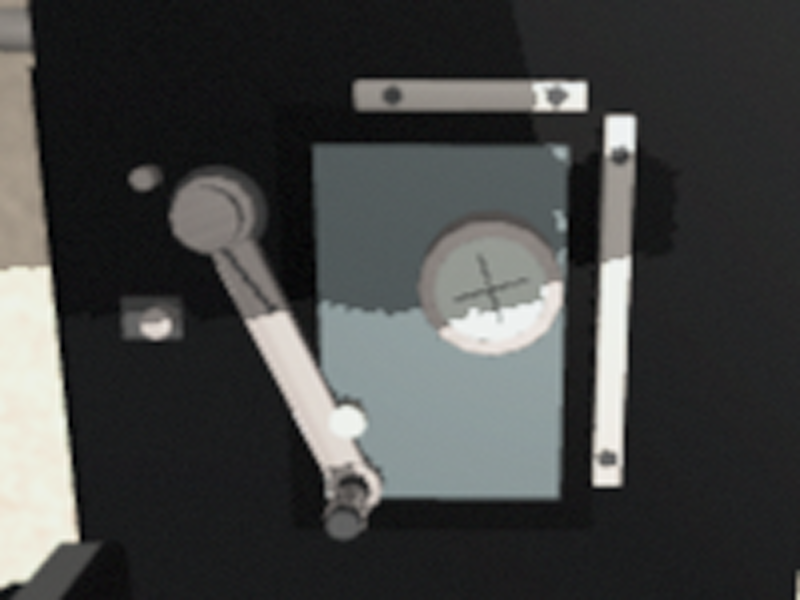

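Run:
```python
from h import *
c=load('w2')
for u,v in [(283,186.6)]: print(onz(c,u,v,.076))
print('post',onz(c,245.75,249.5,.0895))
s=np.array([0.6247,0.0191,0.2076])
for u,v in [(182,258),(188,258),(185,262),(186,275),(188,292),(190,290),(372,260),(378,258),(372,290)]:
    p=dep(c,u,v); print(u,v,(p-s).round(4))
```

```text
[0.62968831 0.02352736 0.076     ]
post [ 0.57702099 -0.02986344  0.0895    ]
182 258 [-0.0396  0.0201  0.0444]
188 258 [-0.0391  0.0176  0.0397]
185 262 [-0.0384  0.0183  0.0454]
186 275 [-0.0399  0.0122  0.0457]
188 292 [-0.042   0.0034  0.0454]
190 290 [-0.0425  0.0023  0.0417]
372 260 [ 0.0437 -0.0014  0.043 ]
378 258 [ 0.0462 -0.0003  0.0445]
372 290 [ 0.0409 -0.0151  0.0455]
```

Run:
```python
from h import *
from scipy.spatial.transform import Rotation as Ro
c=load('w2'); s=np.array([0.62472,0.01913,0.20759]); R=Ro.from_euler('xyz',[-3.14152,.0001,1.3383]).as_matrix()
print('cam in tool',R.T@(np.array(c['cam_to_world'])[:3,3]-s))
for u,v in [(192,257),(181,255),(192,292),(148,298),(368,257),(378,255),(368,292)]:
    o,d=ray(c,u,v); o=R.T@(o-s); d=R.T@d
    yy=.0427*np.sign(u-280); p=o+d*(yy-o[1])/d[1]; print(u,v,p.round(4),'depthpt',(R.T@(dep(c,u,v)-s)).round(4), c['depth'][v,u])
d=c['depth']; print(d[240:330:6,186].round(3))
```

```text
cam in tool [ 0.06906165  0.00114977 -0.16550601]
192 257 [ 0.0049 -0.0427 -0.032 ] depthpt [-0.0845 -0.1038  0.1541] 0.34972233
181 255 [ 0.0129 -0.0427 -0.0465] depthpt [ 0.0106 -0.0445 -0.0417] 0.13522448
192 292 [-0.0117 -0.0427 -0.0369] depthpt [-0.0098 -0.0417 -0.0398] 0.14262962
148 298 [ 0.0132 -0.0427 -0.0801] depthpt [ 0.0089 -0.0461 -0.0735] 0.10509523
368 257 [ 0.0075  0.0427 -0.0375] depthpt [-0.0889  0.1078  0.163 ] 0.35916182
378 255 [ 0.0146  0.0427 -0.0504] depthpt [ 0.0104  0.0459 -0.0415] 0.13530938
368 292 [-0.0085  0.0427 -0.0421] depthpt [-0.0094  0.0432 -0.0406] 0.14169689
[0.345 0.346 0.348 0.135 0.135 0.133 0.133 0.134 0.134 0.133 0.135 0.134
 0.433 0.437 0.439]
```

Run:
```python
from h import *
c=snap('scene','s2'); im=c['image'][:,:,::-1]
cv2.imwrite('pics/s2z.png',cv2.resize(im[40:280,200:440],None,fx=2.5,fy=2.5,interpolation=cv2.INTER_CUBIC))
```

```text
(no output)
```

View pics/s2z.png

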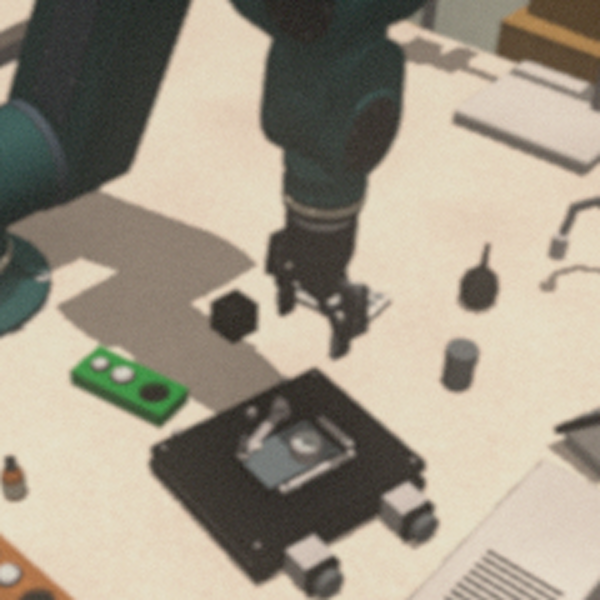

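Run:
```python
from h import *
c=load('s2')
for u,v in [(335,182),(336,180),(336,177),(334,178),(338,176),(313,164),(313,161),(342,165)]:
    print(u,v,dep(c,u,v).round(4))
```

```text
335 182 [ 0.6782 -0.0017  0.2549]
336 180 [0.6776 0.003  0.2586]
336 177 [0.6779 0.0009 0.2706]
334 178 [0.6713 0.0021 0.2626]
338 176 [0.6784 0.0094 0.269 ]
313 164 [0.5848 0.0213 0.2524]
313 161 [0.5832 0.0224 0.2616]
342 165 [ 0.6949 -0.0038  0.3235]
```

Emit:
carry_out(rows=[[[0.0055,0.004,0.01],0,0.06],[[0,0,0.02],0,0.06],[[0,0,0.02],0,0.06],[[0,0,0.02],0,0.06],[[0,0,0.02],0,0.06],[[0,0,0.01],0,0.06],[[0,0,0],0,0.06],[[0,0,0],0,0.06]])

```text
t: 4.72
eef_pos: [0.6307, 0.0245, 0.1081]
orientation: [3.141, -0.0, 1.34]
contact_force: [0.6, -0.3, 0.4]
gripper_width: 0.702
```

```bash
cat >> h.py <<'E'
from scipy.spatial.transform import Rotation as Ro
def tool():
    s=get_state(); return np.array(s['eef_pos']),Ro.from_euler('xyz',s['orientation']).as_matrix(),s
E
python3 - <<'E'
from h import *
p,R,s=tool(); print(s['t'],p,s['orientation'],s['gripper_width'])
c=snap('scene','s3'); im=c['image'][:,:,::-1]
cv2.imwrite('pics/s3z.png',cv2.resize(im[100:280,220:400],None,fx=3.3,fy=3.3,interpolation=cv2.INTER_CUBIC))
c=snap('wrist','w3')
E
```

```text
4.725 [0.63066995 0.02450027 0.10811109] [ 3.14069658e+00 -1.30462312e-04  1.33975116e+00] 0.702070485042402
```

View pics/s3z.png

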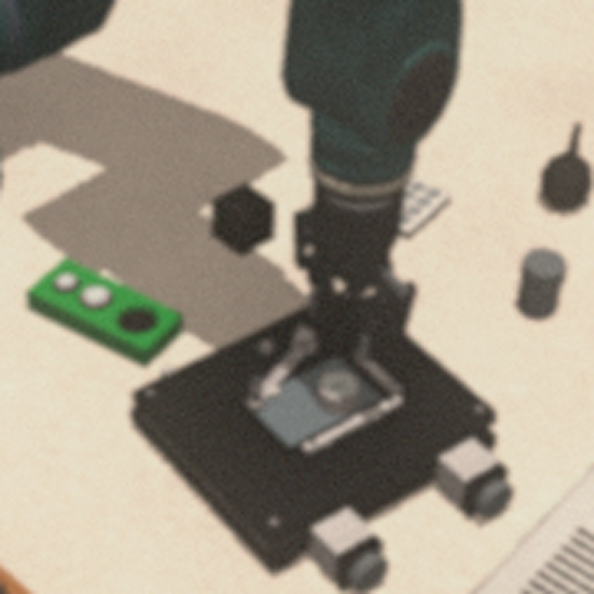

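View pics/w3.png

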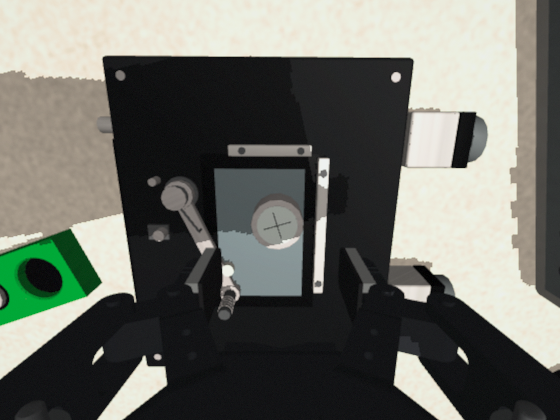

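```bash
cat >> h.py <<'E'
def proj(c,P):
    f=210/np.tan(np.radians(c['fovy'])/2); T=np.linalg.inv(np.array(c['cam_to_world'])); q=T[:3,:3]@P+T[:3,3]
    return c['cx']+f*q[0]/-q[2], c['cy']-f*q[1]/-q[2]
E
python3 - <<'E'
from h import *
p,R,s=tool(); c=load('w3')
for z in [-.06,-.05,-.04,-.03,-.02,-.01,0,.03]: print(z,proj(c,p+R@[0,0,z]))
print('disc',onz(c,277,223.5,.076),dep(c,285,215))
for u,v in [(216,252),(212,270),(214,290),(218,300),(345,252),(348,265),(344,290)]:
    print(u,v,(R.T@(dep(c,u,v)-p)).round(4),dep(c,u,v).round(3))
c=load('s3')
for v in range(200,212): print(v,[dep(c,u,v).round(3).tolist() for u in (320,331)])
E
```

```text
-0.06 (np.float64(277.6700342773302), np.float64(298.0231284803479))
-0.05 (np.float64(277.86473057623124), np.float64(285.0377504291607))
-0.04 (np.float64(278.03264156337804), np.float64(273.83883365796646))
-0.03 (np.float64(278.1789389663615), np.float64(264.08144691580975))
-0.02 (np.float64(278.3075436067891), np.float64(255.5040888226234))
-0.01 (np.float64(278.4214820369176), np.float64(247.90490179067748))
0 (np.float64(278.5231277445916), np.float64(241.12558472671822))
0.03 (np.float64(278.77143127008765), np.float64(224.5648428522703))
disc [0.62952352 0.02479572 0.076     ] [0.6364298  0.02939655 0.07520088]
216 252 [ 0.0104 -0.0292 -0.038 ] [0.605 0.041 0.146]
212 270 [ 0.006  -0.0293 -0.0473] [0.604 0.037 0.155]
214 290 [-0.0048 -0.0293 -0.0462] [0.601 0.027 0.154]
218 300 [-0.0773 -0.0524  0.0553] [ 0.562 -0.039  0.053]
345 252 [ 0.01    0.0317 -0.0373] [0.664 0.027 0.146]
348 265 [ 0.0092  0.0306 -0.049 ] [0.663 0.026 0.157]
344 290 [-0.0064  0.0309 -0.0437] [0.659 0.011 0.152]
200 [[0.567, 0.097, 0.05], [0.672, -0.002, 0.185]]
201 [[0.569, 0.094, 0.05], [0.669, 0.003, 0.176]]
202 [[0.57, 0.093, 0.047], [0.666, 0.009, 0.166]]
203 [[0.576, 0.084, 0.053], [0.669, 0.005, 0.167]]
204 [[0.578, 0.082, 0.05], [0.667, 0.008, 0.16]]
205 [[0.585, 0.073, 0.057], [0.666, 0.01, 0.153]]
206 [[0.586, 0.071, 0.055], [0.664, 0.013, 0.146]]
207 [[0.587, 0.07, 0.052], [0.668, 0.008, 0.148]]
208 [[0.592, 0.064, 0.055], [0.668, 0.008, 0.144]]
209 [[0.592, 0.064, 0.051], [0.669, 0.008, 0.141]]
210 [[0.597, 0.058, 0.054], [0.625, 0.076, 0.059]]
211 [[0.598, 0.057, 0.051], [0.627, 0.073, 0.058]]
```

Emit:
carry_out(rows=[[[0,-0.001,0.01],0,0.06],[[0,0,0.012],0,0.06],[[0,0,0.008],0,0.06],[[0,0,0.0046],0,0.06],[[0,0,0],0,0.06],[[0,0,0],0,0.034],[[0,0,0],0,0.034],[[0,0,0],0,0.034],[[0,0,0],0,0.034]], squeeze=25)

```text
t: 5.95
eef_pos: [0.6293, 0.0247, 0.073]
orientation: [3.141, -0.0, 1.34]
contact_force: [0.3, -0.2, -0.5]
gripper_width: 0.4
```

Run:
```python
from h import *
p,R,s=tool(); print(s['t'],p,s['orientation'],s['gripper_width'])
c=snap('wrist','w4')
for u,v in [(240,230),(240,240),(320,230),(280,230)]:
    print(u,v,(R.T@(dep(c,u,v)-p)).round(4),dep(c,u,v).round(3))
```

```text
5.95 [0.62934005 0.02469893 0.07295105] [ 3.14148136e+00 -2.70575567e-05  1.33979275e+00] 0.39989018619417516
240 230 [-0.0002 -0.0259  0.0197] [0.604 0.03  0.053]
240 240 [-0.0077 -0.0263  0.0204] [0.602 0.023 0.053]
320 230 [-0.0004  0.0277  0.0201] [0.656 0.018 0.053]
280 230 [ 0.008   0.0009 -0.0023] [0.632 0.032 0.075]
```

View pics/w4.png

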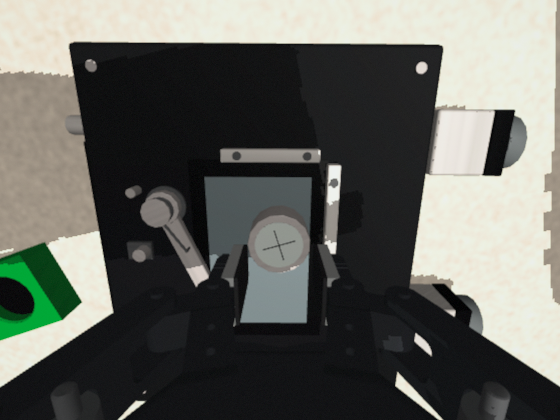

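Run:
```python
from h import *
p,R,s=tool(); c=load('w4')
for u,v in [(243,250),(240,250),(244,256),(243,265),(240,265),(317,250),(320,250),(318,260),(322,265)]:
    print(u,v,(R.T@(dep(c,u,v)-p)).round(4),dep(c,u,v).round(3))
print(onz(c,278.5,243,.076))
```

```text
243 250 [ 0.0101 -0.0168 -0.0353] [0.615 0.038 0.108]
240 250 [ 0.0105 -0.0181 -0.0361] [0.614 0.039 0.109]
244 256 [ 0.0077 -0.0162 -0.0368] [0.615 0.036 0.11 ]
243 265 [ 0.0056 -0.0162 -0.042 ] [0.615 0.034 0.115]
240 265 [ 0.01   -0.0163 -0.0504] [0.616 0.038 0.123]
317 250 [ 0.0101  0.0187 -0.0353] [0.65  0.03  0.108]
320 250 [ 0.0104  0.02   -0.0359] [0.651 0.03  0.109]
318 260 [ 0.0098  0.0179 -0.0454] [0.649 0.03  0.118]
322 265 [ 0.0099  0.019  -0.0504] [0.65  0.03  0.123]
[0.62935284 0.02476843 0.076     ]
```

Emit:
carry_out(rows=[[[0,0,0],0,0.056],[[0,0,0],0,0.056],[[0,0,0],0,0.056],[[0,0,0.01],0,0.056],[[0,0,0.012],0,0.056],[[0,0,0.01],0,0.056],[[0,0,0.005],0,0.056],[[0,0,0],0,0.056]])

```text
t: 7.0
eef_pos: [0.6291, 0.0247, 0.0355]
orientation: [-3.141, 0.0, 1.34]
contact_force: [-0.4, -0.8, 0.5]
gripper_width: 0.654
```

Run:
```python
from h import *
p,R,s=tool(); print(s['t'],p,s['orientation'],s['gripper_width'])
c=snap('wrist','w5')
c=snap('scene','s5');cv2.imwrite('pics/s5z.png',cv2.resize(c['image'][100:280,220:400,::-1],None,fx=3.3,fy=3.3,interpolation=cv2.INTER_CUBIC))
```

```text
7.0 [0.62907986 0.02473464 0.03546404] [-3.14092770e+00  7.44083146e-05  1.33984958e+00] 0.6540429093729863
```

View pics/w5.png

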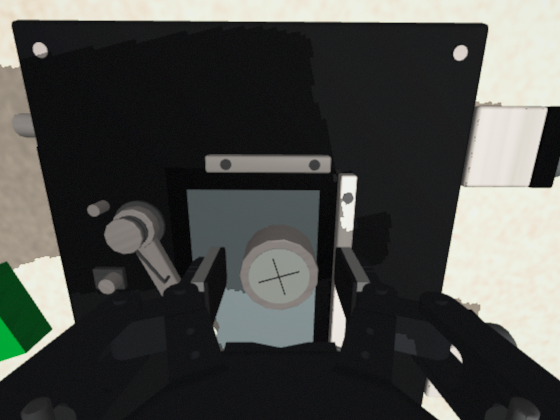

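View pics/s5z.png

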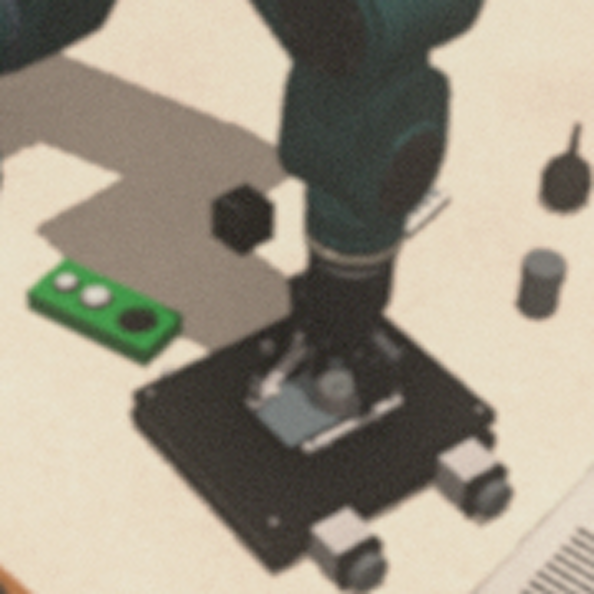

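Run:
```python
from h import *
p,R,s=tool(); c=load('w5')
for u,v in [(222,250),(224,252),(224,256),(338,250),(336,252),(336,256),(279,275)]:
    print(u,v,(R.T@(dep(c,u,v)-p)).round(4),dep(c,u,v).round(4))
print(onz(c,279,275.5,.076))
```

```text
222 250 [ 0.01   -0.0273 -0.0344] [0.6052 0.0407 0.0705]
224 252 [ 0.0069 -0.0273 -0.0299] [0.6044 0.0376 0.066 ]
224 256 [ 0.004  -0.0278 -0.0285] [0.6034 0.035  0.0646]
338 250 [ 0.01    0.0284 -0.0346] [0.6594 0.0279 0.0707]
336 252 [ 0.0071  0.0283 -0.0306] [0.6587 0.0251 0.0667]
336 256 [ 0.0055  0.0282 -0.0317] [0.6582 0.0236 0.0678]
279 275 [-0.001   0.0001 -0.0388] [0.6293 0.0237 0.0749]
[0.62942507 0.02405235 0.076     ]
```

Emit:
carry_out(rows=[[[0,0,-0.001],0,0.056],[[0,0,0],0,0.045],[[0,0,0],0,0.03],[[0,0,0],0,0.03],[[0,0,0],0,0.03],[[0,0,0],0,0.03]], squeeze=40)

```text
t: 7.85
eef_pos: [0.6295, 0.0247, 0.0374]
orientation: [3.141, -0.0, 1.34]
contact_force: [-1.3, 0.1, 5.6]
gripper_width: 0.426
```

Run:
```python
from h import *
p,R,s=tool(); print(s['t'],p,s['orientation'],s['gripper_width']*85.4,s['contact_force'])
c=snap('wrist','w6')
```

```text
7.85 [0.62947283 0.02468991 0.03740048] [ 3.14093217e+00 -6.44163612e-05  1.33978012e+00] 36.392573786949846 [-1.27047092  0.06521157  5.56530964]
```

View pics/w6.png

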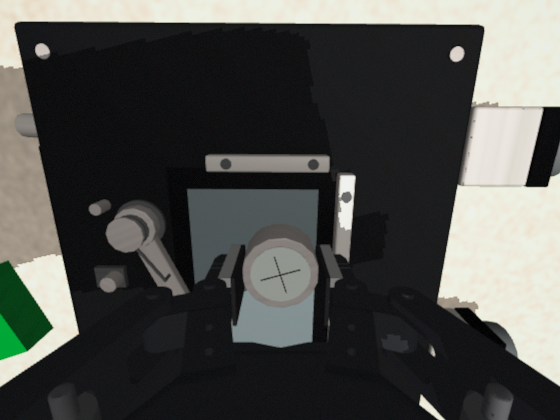

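Emit:
carry_out(rows=[[[0,0,-0.003],0,0.03],[[0,0,-0.005],0,0.03],[[0,0,-0.01],0,0.03],[[0,0,-0.012],0,0.03],[[0,0,0],0,0.03]])

```text
t: 8.52
eef_pos: [0.63, 0.0247, 0.0682]
orientation: [3.14, -0.0, 1.34]
contact_force: [-0.2, 0.4, -1.4]
gripper_width: 0.423
```

Run:
```python
from h import *
p,R,s=tool(); print(s['t'],p,s['orientation'],s['gripper_width']*85.4,s['contact_force'])
c=snap('wrist','w7')
```

```text
8.525 [0.6300096  0.02466164 0.0682072 ] [ 3.13961483e+00 -2.96069467e-04  1.33984429e+00] 36.090201200647925 [-0.16901617  0.41763384 -1.35241279]
```

View pics/w7.png

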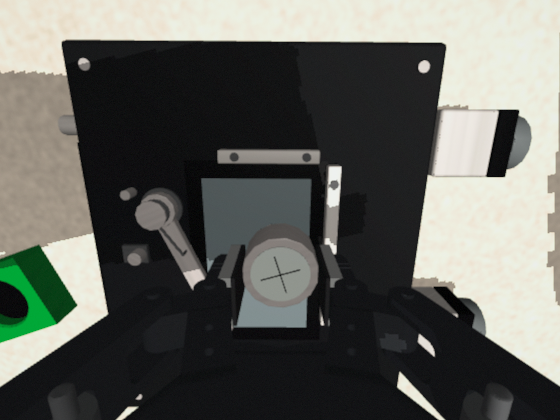

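Emit:
carry_out(rows=[[[0,0,-0.02],0,0.03],[[0,0,-0.025],0,0.03],[[-0.02,0,-0.01],0,0.03],[[-0.04,-0.002,0],0,0.03],[[-0.045,-0.002,0],0,0.03],[[-0.045,-0.002,0],0,0.03],[[-0.045,-0.002,0],0,0.03],[[-0.045,-0.002,0],0,0.03],[[-0.045,-0.002,0],0,0.03],[[-0.045,-0.002,0],0,0.03]])

```text
t: 9.82
eef_pos: [0.5386, -0.2953, 0.1212]
orientation: [-3.141, -0.0, 1.339]
contact_force: [0.8, 0.0, -1.2]
gripper_width: 0.428
```

Emit:
carry_out(rows=[[[-0.03,-0.001,0],0,0.03],[[-0.011,0,0],0,0.03],[[0,0,0],0.16,0.03],[[0,0,0],0.18,0.03],[[0,0,0],0.18,0.03],[[0,0,0],0.18,0.03],[[0,0,0],0.18,0.03],[[0,0,0],0.18,0.03],[[0,0,0],0.18,0.03],[[0,0,0],0.16,0.03]])

```text
t: 11.08
eef_pos: [0.5294, -0.3325, 0.1215]
orientation: [-3.141, 0.001, -0.065]
contact_force: [-0.1, 0.5, -0.1]
gripper_width: 0.424
```

Emit:
carry_out(rows=[[[0,0,0.02],0,0.03],[[0,0,0.02],0,0.03],[[0,0,0.005],0,0.03],[[0,0,0],0,0.03]])

```text
t: 11.58
eef_pos: [0.5297, -0.3328, 0.0769]
orientation: [-3.141, 0.0, -0.06]
contact_force: [1.4, -0.1, -0.7]
gripper_width: 0.422
```

Run:
```python
from h import *
p,R,s=tool(); print(s['t'],p,s['orientation'],s['gripper_width']*85.4,s['contact_force'],s['joints'])
c=snap('wrist','w8')
c=snap('scene','s8');cv2.imwrite('pics/s8z.png',cv2.resize(c['image'][160:320,130:290,::-1],None,fx=3.5,fy=3.5,interpolation=cv2.INTER_CUBIC))
```

```text
11.575 [ 0.5296547  -0.33278149  0.07694252] [-3.14129728e+00  3.14394352e-04 -5.99842638e-02] 36.03470570565944 [ 1.35897506 -0.05486925 -0.67355916] [-6.91173459e-01  4.96069847e-01 -4.06490318e-02  1.03450557e+00
  5.29359782e-05  2.51040349e+00]
```

View pics/w8.png

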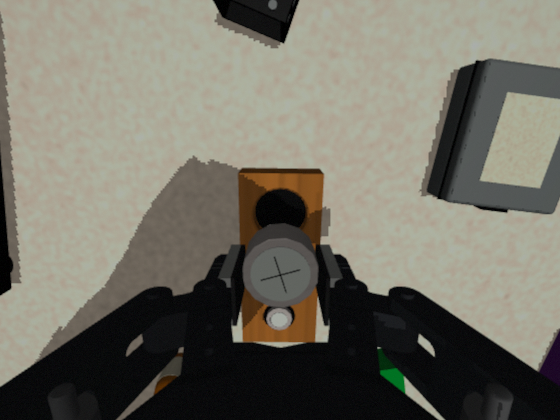

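View pics/s8z.png

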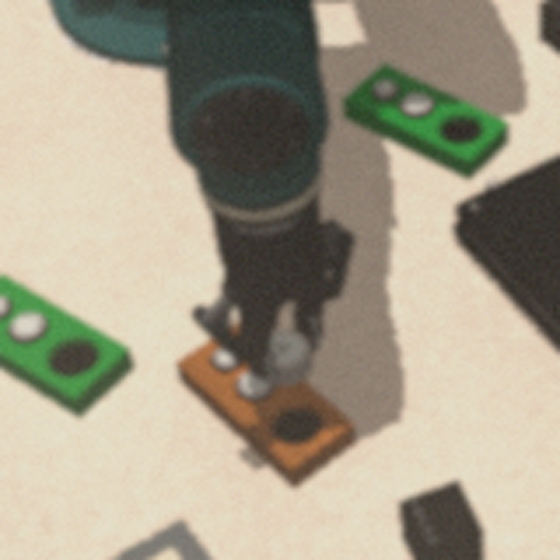

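Run:
```python
from h import *
p,R,s=tool()
c=load('w8'); hsv=cv2.cvtColor(c['image'],cv2.COLOR_RGB2HSV); V=hsv[...,2]
# recess: dark region, only upper arc visible maybe; fit circle from contour
m=np.zeros(V.shape,np.uint8); m[180:232,250:312]=((V<40)[180:232,250:312])
cs,_=cv2.findContours(m,0,cv2.CHAIN_APPROX_NONE); k=max(cs,key=cv2.contourArea)[:,0]
print(k.min(0),k.max(0))
P=np.array([onz(c,u,v,.026)[:2] for u,v in k]).astype(np.float32)
P=P[[ (v<222) for u,v in k]]
A=np.c_[2*P,np.ones(len(P))]; a,b,d=np.linalg.lstsq(A,(P**2).sum(1),rcond=None)[0]; print('recess circ',a,b,np.sqrt(d+a*a+b*b))
# block edges
br=((hsv[...,0]<20)&(hsv[...,1]>110)&(V>60))
for row in (200,215,235):
    x=np.where(br[row,225:335])[0]+225; q0=onz(c,x.min()-.5,row,.026); q1=onz(c,x.max()+.5,row,.026); print(row,x.min(),x.max(),q0[:2],q1[:2],(q0+q1)[:2]/2)
for tag in ('w8',):
    im=c['image']; cv2.imwrite('pics/w8z.png',cv2.resize(im[170:320,220:340,::-1],None,fx=5,fy=4,interpolation=cv2.INTER_CUBIC))
```

```text
[255 189] [305 227]
recess circ 0.5327792583971027 -0.3339541610595615 0.01926786606040394
200 239 321 [ 0.54553702 -0.3032126 ] [ 0.54165829 -0.36609811] [ 0.54359765 -0.33465536]
215 239 321 [ 0.53364324 -0.30201214] [ 0.52970741 -0.3658278 ] [ 0.53167532 -0.33391997]
235 240 320 [ 0.51717816 -0.30113953] [ 0.51326029 -0.36467039] [ 0.51521923 -0.33290496]
```

View pics/w8z.png

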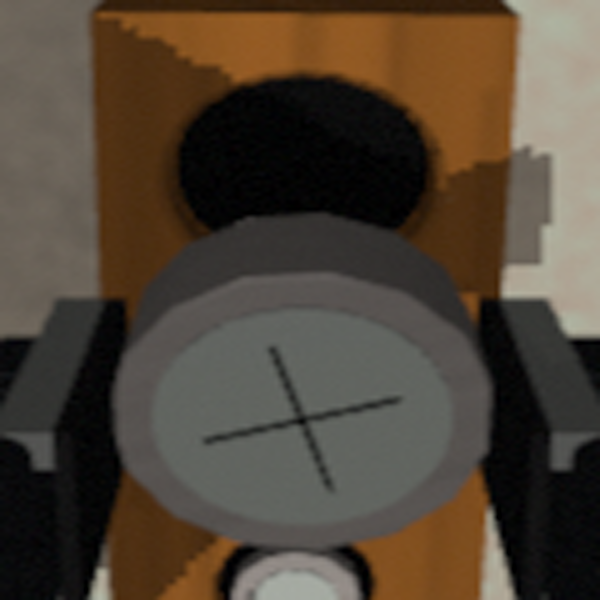

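Run:
```python
from h import *
p,R,s=tool(); c=load('w8'); f=lambda u,v,z:(R.T@(onz(c,u,v,z)-p)).round(4)
print('recess far edge',f(280.6,188.75,.026),'left/right',f(255,210.5,.026),f(306.4,210.5,.026),'block far',f(281,173.5,.026), f(281,340,.026))
zt=p[2]+.0386
print('cross',f(280.3,274.75,zt)); print('ring',f(280.5,170+272/4,zt),f(280.5,170+545/4,zt),f(220+115/5,272,zt),f(220+490/5,272,zt))
print('depth',(R.T@(dep(c,275,280)-p)).round(4))
c=load('w7');
```

```text
recess far edge [0.0223 0.0011 0.0516] left/right [ 0.0053 -0.0185  0.0516] [0.0052 0.0209 0.0516] block far [0.0338 0.0014 0.0516] [-0.1136  0.0013  0.0515]
cross [ 0.0005  0.0008 -0.0386]
ring [ 0.0193  0.0009 -0.0386] [-0.0169  0.0009 -0.0386] [ 0.002  -0.0169 -0.0386] [ 0.0019  0.0188 -0.0386]
depth [-0.0028 -0.0017 -0.0378]
```

Emit:
carry_out(rows=[[[0.001,0,0.015],0,0.03],[[0,0,0.02],0,0.03],[[0,0,0.015],0,0.03],[[0,0,0.009],0,0.03],[[0,0,0],0,0.03]])

```text
t: 12.3
eef_pos: [0.5305, -0.3329, 0.0173]
orientation: [-3.141, 0.001, -0.06]
contact_force: [-0.2, 0.1, -0.3]
gripper_width: 0.425
```

Run:
```python
from h import *
p,R,s=tool(); print(s['t'],p,s['orientation'],s['gripper_width']*85.4,s['contact_force'])
c=snap('wrist','w9')
im=c['image']; cv2.imwrite('pics/w9z.png',cv2.resize(im[190:320,220:340,::-1],None,fx=5,fy=4.6,interpolation=cv2.INTER_CUBIC))
```

```text
12.3 [ 0.53052128 -0.33290287  0.01732184] [-3.14106545e+00  7.40337285e-04 -6.02409547e-02] 36.3034544667645 [-0.15893756  0.12573433 -0.34840714]
```

View pics/w9z.png

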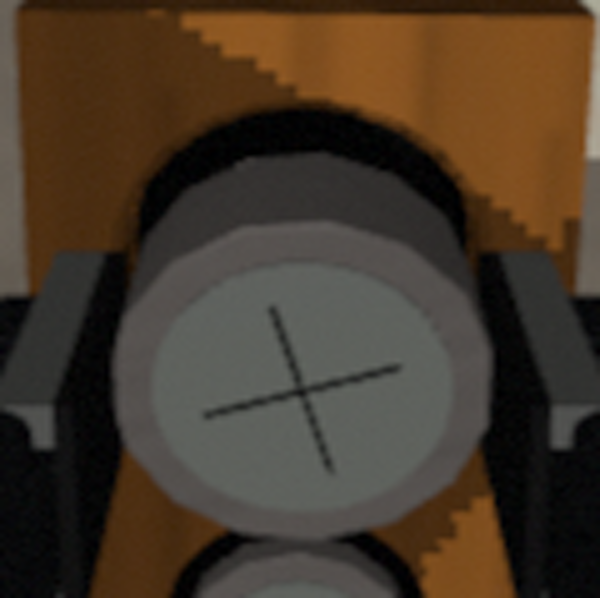

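Run:
```python
from h import *
p,R,s=tool(); c=load('w9'); f=lambda u,v,z:(R.T@(onz(c,u,v,z)-p)).round(4)
zt=p[2]+.0386; zb=p[2]+.0166
print('recess far',f(280.4,212.2,.026),'L/R',f(247.4,233.5,.026),f(313.6,233.5,.026))
print('disc bottom far',f(280.4,223.,zb),'top far',f(280.4,190+222/4.6,zt),'cross',f(280.3,190+390/4.6,zt))
print('block L/R',f(220+18/5,192,.026),f(220+592/5,192,.026),'far',f(280,192.2,.026))
print('topLR',f(220+114/5,190+360/4.6,zt),f(220+491/5,190+360/4.6,zt))
```

```text
recess far [ 0.0224  0.0011 -0.0081] L/R [ 0.0098 -0.0177 -0.0081] [ 0.0097  0.0199 -0.0081]
disc bottom far [ 0.0191  0.001  -0.0166] top far [ 0.0193  0.001  -0.0386] cross [ 0.0006  0.001  -0.0386]
block L/R [ 0.034  -0.0299 -0.0081] [ 0.0339  0.0327 -0.0081] far [ 0.0339  0.0009 -0.0081]
topLR [ 0.004  -0.0168 -0.0386] [ 0.004   0.0189 -0.0386]
```

Emit:
carry_out(rows=[[[0.001,0,0.003],0,0.03],[[0,0,0.003],0,0.03],[[0,0,0.003],0,0.03],[[0,0,0.003],0,0.03],[[0,0,0],0,0.03]])

```text
t: 12.98
eef_pos: [0.5316, -0.333, 0.0056]
orientation: [-3.141, 0.0, -0.06]
contact_force: [0.3, -0.0, -0.9]
gripper_width: 0.425
```

Emit:
carry_out(rows=[[[0,0,0.002],0,0.03],[[0,0,0.002],0,0.03],[[0,0,0.001],0,0.03],[[0,0,0],0,0.03]])

```text
t: 13.48
eef_pos: [0.5317, -0.3331, 0.0013]
orientation: [3.141, -0.0, -0.06]
contact_force: [-2.3, 1.3, 5.7]
gripper_width: 0.425
```

Emit:
carry_out(rows=[[[0,0,0.001],0,0.03],[[0,0,0],0,0.03]])

```text
t: 13.72
eef_pos: [0.5318, -0.3332, 0.0012]
orientation: [3.141, -0.001, -0.06]
contact_force: [-4.8, 4.5, 17.6]
gripper_width: 0.425
```

Run:
```python
from h import *
p,R,s=tool(); print(s['t'],p,s['orientation'],s['gripper_width']*85.4,s['contact_force'])
c=snap('wrist','w10')
im=c['image']; cv2.imwrite('pics/w10z.png',cv2.resize(im[190:320,220:340,::-1],None,fx=5,fy=4.6,interpolation=cv2.INTER_CUBIC))
```

```text
13.725 [ 0.5317914  -0.33319373  0.00116744] [ 3.14092675e+00 -7.27719079e-04 -6.01864011e-02] 36.33632535455821 [-4.83588704  4.52345251 17.64757511]
```

View pics/w10z.png

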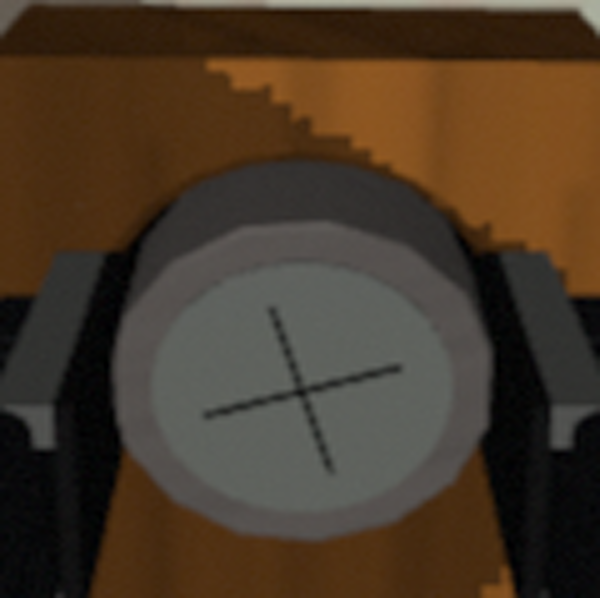

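Run:
```python
from h import *
c=load('w10'); p,R,s=tool()
def med(c,u0,u1,v0,v1): 
    return np.median([dep(c,u,v)[2] for u in range(u0,u1) for v in range(v0,v1)])
print('disc top',med(c,268,274,270,290),med(c,288,296,275,290),'block',med(c,270,300,206,218),med(c,250,262,206,212))
c=load('w8'); print('before: top',med(c,268,274,270,290),'block',med(c,270,300,176,184),'(tcp .0769)')
c=load('w7'); print('w7: top',med(c,268,274,270,290),'(tcp .0682)')
c=load('w6'); print('w6: top',med(c,268,274,270,290),'(tcp .0374)')
for q in ('scene','top'):
    snap(q,q+'11')
```

```text
disc top 0.039457438660939065 0.03935464478794912 block 0.025019610048536867 0.02520394415893859
before: top 0.11519375902044213 block 0.025051175488036856 (tcp .0769)
w7: top 0.10630803741377881 (tcp .0682)
w6: top 0.0756474720847845 (tcp .0374)
```

Emit:
carry_out(rows=[[[0,0,-0.001],0,0.03],[[0,0,-0.0005],0,0.036],[[0,0,0],0,0.038],[[0,0,0],0,0.041],[[0,0,0],0,0.045],[[0,0,0],0,0.05],[[0,0,0],0,0.055],[[0,0,0],0,0.055]], squeeze=20)

```text
t: 14.88
eef_pos: [0.5318, -0.3331, 0.0014]
orientation: [3.142, 0.0, -0.06]
contact_force: [-0.0, -0.9, 0.1]
gripper_width: 0.64
```

Run:
```python
from h import *
p,R,s=tool(); print(s['t'],p,s['orientation'],s['gripper_width']*85.4,s['contact_force'])
c=snap('wrist','w11')
def med(c,u0,u1,v0,v1): 
    return np.median([dep(c,u,v)[2] for u in range(u0,u1) for v in range(v0,v1)])
print('disc top',med(c,268,274,270,290),med(c,288,296,275,290),med(c,275,285,290,296),med(c,275,285,252,258),'block',med(c,270,300,206,218))
im=c['image']; cv2.imwrite('pics/w11z.png',cv2.resize(im[190:320,220:340,::-1],None,fx=5,fy=4.6,interpolation=cv2.INTER_CUBIC))
```

```text
14.875 [ 0.5317615  -0.33312786  0.00137504] [ 3.14158739e+00  8.32821653e-06 -6.01718870e-02] 54.634625149081096 [-0.02734483 -0.86416443  0.10054301]
disc top 0.0375773631017865 0.03773330073863598 0.03757484396534563 0.03752863124383331 block 0.025113396356195167
```

View pics/w11z.png

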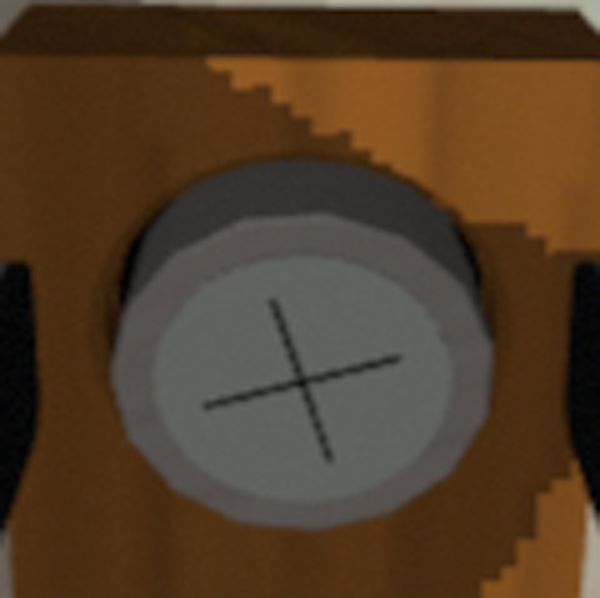

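Emit:
carry_out(rows=[[[0,0,-0.01],0,0.06],[[0,0,-0.02],0,0.06],[[0,0,-0.035],0,0.06],[[0,0,-0.04],0,0.06],[[0,0,-0.015],-0.16,0.06],[[0,0,0],-0.18,0.06],[[0,0,0],-0.18,0.06],[[0,0,0],-0.18,0.06],[[0,0,0],-0.18,0.06],[[0,0,0],-0.18,0.06]])

```text
t: 16.18
eef_pos: [0.5318, -0.3331, 0.1221]
orientation: [3.141, 0.0, 1.006]
contact_force: [-0.3, -0.6, 0.1]
gripper_width: 0.698
```

Emit:
carry_out(rows=[[[0,0,0],-0.18,0.06],[[0,0,0],-0.16,0.06],[[0.03,-0.003,0],0,0.06],[[0.045,-0.004,0],0,0.06],[[0.05,-0.004,0],0,0.06],[[0.05,-0.004,0],0,0.06],[[0.05,-0.004,0],0,0.06],[[0.05,-0.004,0],0,0.06],[[0.03,-0.002,0],0,0.06],[[0,0,0],0,0.06]])

```text
t: 17.42
eef_pos: [0.5775, -0.0287, 0.1221]
orientation: [3.141, -0.0, 1.343]
contact_force: [-0.2, -0.4, -0.1]
gripper_width: 0.704
```

Run:
```python
from h import *
p,R,s=tool(); print(s['t'],p,s['orientation'],s['gripper_width']*85.4,s['contact_force'])
c=snap('wrist','w12'); snap('top','t12')
```

```text
17.425 [ 0.57745889 -0.02871714  0.1220783 ] [ 3.14096497e+00 -1.77898542e-04  1.34252108e+00] 60.12142160207598 [-0.20114394 -0.38463563 -0.06724998]
```

View pics/w12.png

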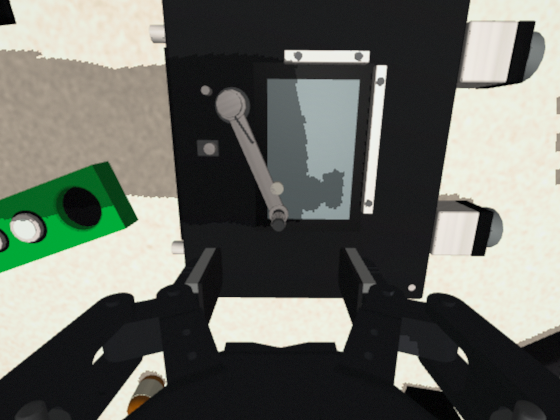

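View pics/t12.png

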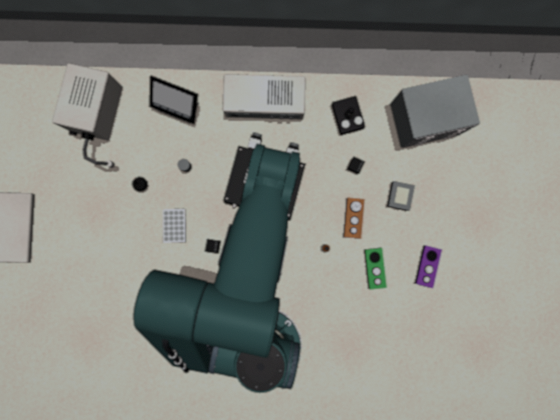

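Run:
```python
from h import *
p,R,s=tool(); c=load('w12')
im=c['image']; cv2.imwrite('pics/w12z.png',cv2.resize(im[80:250,190:340,::-1],None,fx=4,fy=3.5,interpolation=cv2.INTER_CUBIC))
a=onz(c,279,223,.0895); b=onz(c,277.5,212,.062); v=onz(c,231,103,.073)
print(a,b,v,dep(c,279,223),'tool',R.T@(a-p),R.T@(b-p))
d=a-v; print(np.hypot(*d[:2]),np.arctan2(d[1],d[0]))
```

```text
[ 0.57766657 -0.02847389  0.0895    ] [ 0.57634623 -0.02841061  0.062     ] [0.56410557 0.05843    0.073     ] [ 0.57764952 -0.02854318  0.08929442] tool [ 0.0022187  -0.00016472  0.03234337] [ 0.0019835  -0.00147767  0.05984279]
0.08795559121809438 -1.4159988646838844
```

View pics/w12z.png

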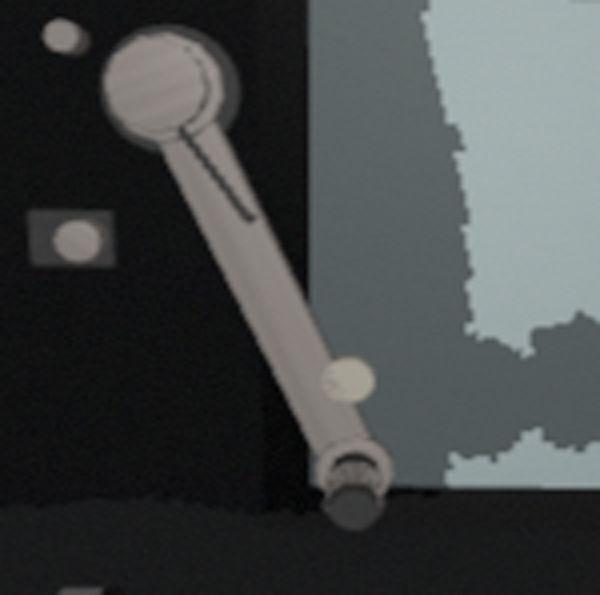

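Emit:
carry_out(rows=[[[0.001,0,0.01],0,0.045],[[0,0,0.02],0,0.04],[[0,0,0.02],0,0.04],[[0,0,0.014],0,0.04],[[0,0,0.008],0,0.04],[[0,0,0],0,0.04]])

```text
t: 18.27
eef_pos: [0.5773, -0.0297, 0.0491]
orientation: [-3.141, 0.0, 1.339]
contact_force: [-0.1, -1.0, 0.3]
gripper_width: 0.468
```

Run:
```python
from h import *
p,R,s=tool(); print(s['t'],p,s['orientation'],s['gripper_width']*85.4,s['contact_force'])
c=snap('wrist','w13')
```

```text
18.275 [ 0.57731049 -0.02970596  0.04908513] [-3.14104115e+00  2.37462734e-05  1.33949053e+00] 39.94132157380306 [-0.07792651 -1.01780913  0.34838946]
```

View pics/w13.png

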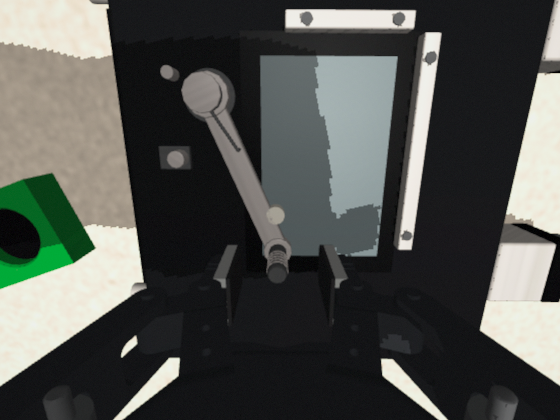

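Emit:
carry_out(rows=[[[0,-0.001,0.003],0,0.03],[[0,0,0],0,0.017],[[0,0,0],0,0.017],[[0,0,0],0,0.017],[[0,0,0],0,0.017]])

```text
t: 18.95
eef_pos: [0.5765, -0.0293, 0.0464]
orientation: [3.141, -0.0, 1.34]
contact_force: [-0.1, -0.3, -0.4]
gripper_width: 0.196
```

Emit:
carry_out(rows=[[[-0.001,-0.003,0],0,0.017],[[-0.0016,-0.0042,0],0,0.017],[[-0.0014,-0.0042,0],0,0.017],[[-0.0012,-0.0043,0],0,0.017],[[-0.001,-0.0044,0],0,0.017],[[0,0,0],0,0.017]])

```text
t: 19.7
eef_pos: [0.5555, -0.0314, 0.0466]
orientation: [3.141, 0.001, 1.339]
contact_force: [4.3, -4.5, -2.7]
gripper_width: 0.199
```

Run:
```python
from h import *
p,R,s=tool(); print(s['t'],p,s['orientation'],s['gripper_width']*85.4,s['contact_force'],R.T@s['contact_force'])
c=snap('wrist','w14')
```

```text
19.7 [ 0.55551652 -0.03137769  0.046607  ] [3.14060088e+00 1.00410516e-03 1.33927120e+00] 16.958032897721154 [ 4.27792616 -4.46572586 -2.65413579] [-3.36228024  5.18585787  2.66265774]
```

View pics/w14.png

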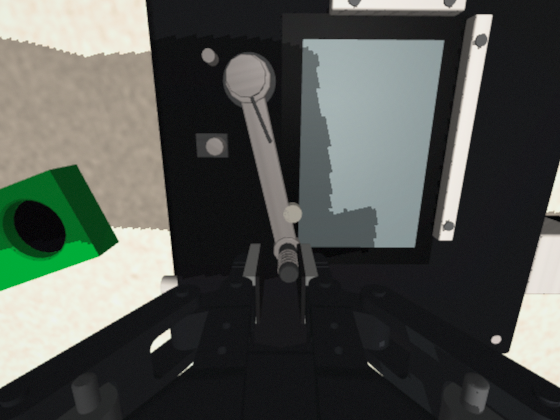

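Emit:
carry_out(rows=[[[-0.0005,-0.0045,0],0,0.017],[[-0.0003,-0.0045,0],0,0.017],[[0,-0.0045,0],0,0.017],[[0,-0.0045,0],0,0.017],[[0.0002,-0.0045,0],0,0.017],[[0.0004,-0.0045,0],0,0.017],[[0.0005,-0.004,0],0,0.017],[[0,0,0],0,0.017]])

```text
t: 20.75
eef_pos: [0.5258, -0.0241, 0.0468]
orientation: [3.14, 0.001, 1.339]
contact_force: [4.9, -5.9, -0.2]
gripper_width: 0.2
```

Run:
```python
from h import *
p,R,s=tool(); print(s['t'],p,s['orientation'],s['gripper_width']*85.4,s['contact_force'],R.T@s['contact_force'])
c=snap('wrist','w15')
```

```text
20.75 [ 0.52583    -0.02411507  0.04683475] [3.13973671e+00 1.23969988e-03 1.33928691e+00] 17.070881863403713 [ 4.92651808 -5.86186198 -0.19761328] [-4.57485145  6.13968273  0.21468016]
```

View pics/w15.png

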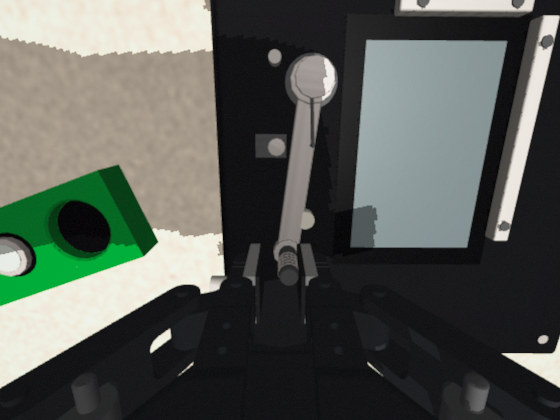

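Emit:
carry_out(rows=[[[0.0005,-0.002,0],0,0.017],[[0.0005,-0.002,0],0,0.017],[[0,0,0],0,0.017]])

```text
t: 21.18
eef_pos: [0.5224, -0.0222, 0.0468]
orientation: [3.14, 0.001, 1.339]
contact_force: [5.8, -6.1, 0.7]
gripper_width: 0.201
```

Emit:
carry_out(rows=[[[0.0005,-0.002,0],0,0.017],[[0,0,0],0,0.017]])

```text
t: 21.42
eef_pos: [0.5206, -0.0213, 0.0468]
orientation: [3.14, 0.001, 1.339]
contact_force: [4.3, -6.0, 0.9]
gripper_width: 0.201
```

Run:
```python
from h import *
p,R,s=tool(); print(s['t'],p,s['orientation'],s['gripper_width']*85.4,s['contact_force'],R.T@s['contact_force'])
c=snap('wrist','w16')
```

```text
21.425 [ 0.52055522 -0.0213468   0.04684656] [3.13952512e+00 1.24370461e-03 1.33928624e+00] 17.14046971830599 [ 4.32421736 -6.03444308  0.92658867] [-4.88241771  5.59533125 -0.90895054]
```

View pics/w16.png

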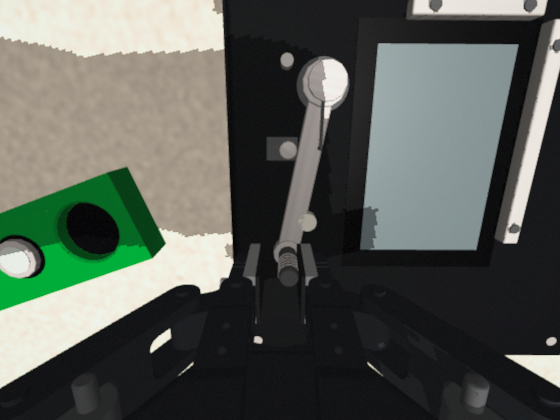

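Emit:
carry_out(rows=[[[0.0005,-0.0015,0],0,0.017],[[0,0,0],0,0.017]])

```text
t: 21.72
eef_pos: [0.5194, -0.0205, 0.0469]
orientation: [3.139, 0.001, 1.339]
contact_force: [5.1, -5.9, -1.4]
gripper_width: 0.199
```

Emit:
carry_out(rows=[[[0.0004,-0.0015,0],0,0.017],[[0,0,0],0,0.017]])

```text
t: 21.98
eef_pos: [0.5191, -0.0204, 0.047]
orientation: [3.137, 0.002, 1.339]
contact_force: [10.2, -8.5, -3.8]
gripper_width: 0.201
```

Run:
```python
from h import *
p,R,s=tool(); print(s['t'],p,s['contact_force'],R.T@s['contact_force'])
c=snap('wrist','w17'); a=onz(c,325,82,.073)
cv2.imwrite('pics/w17z.png',cv2.resize(c['image'][40:300,220:380,::-1],None,fx=4,fy=2.3,interpolation=cv2.INTER_CUBIC))
```

```text
21.975 [ 0.51909304 -0.02037358  0.04703374] [10.24144544 -8.52824117 -3.81700542] [-5.94013471 11.9101809   3.87943593]
```

View pics/w17z.png

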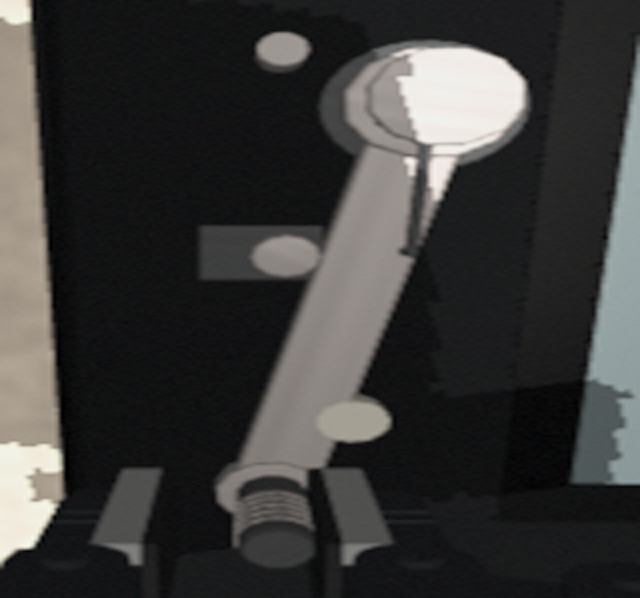

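Emit:
carry_out(rows=[[[0,-0.0007,0],0,0.017],[[0,0,0],0,0.017],[[0,0,0],0,0.017],[[0,0,0],0,0.017],[[0,0,0],0,0.017]])

```text
t: 22.65
eef_pos: [0.5189, -0.0203, 0.0471]
orientation: [3.137, 0.002, 1.339]
contact_force: [13.1, -9.7, -5.1]
gripper_width: 0.2
```

Run:
```python
from h import *
p,R,s=tool(); print(s['t'],p,s['contact_force'],R.T@s['contact_force'],abs(s['qd']).max())
c=load('top0'); c2=snap('top','t18'); c3=snap('wrist','w18'); s3=snap('scene','s18')
p,R,s=tool(); print(p,R.T@s['contact_force'])
o=np.hstack([cv2.resize(x,None,fx=4,fy=4,interpolation=cv2.INTER_CUBIC) for x in (c2['image'][190:240,335:380,::-1],s3['image'][230:280,170:250,::-1])]); cv2.imwrite('pics/f.png',o)
```

```text
22.65 [ 0.51894063 -0.02033581  0.04709456] [13.13491087 -9.73792371 -5.07971223] [-6.45009052 14.99507789  5.16725164] 0.0024647400609388724
[ 0.51893468 -0.02032094  0.04709962] [-6.24623931 14.17967846  6.25579107]
```

View pics/f.png

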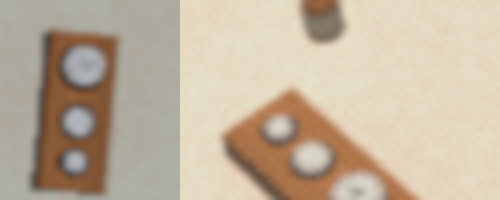

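View pics/w18.png

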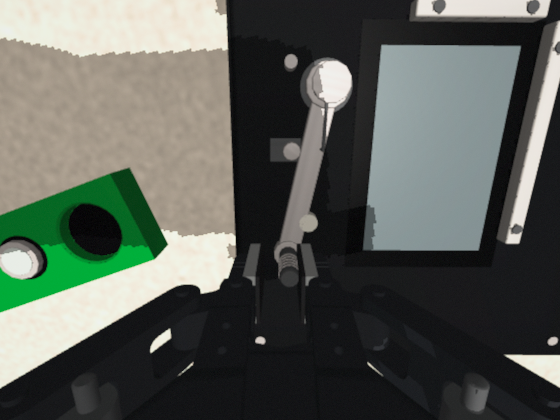

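```bash
python3 -c "
from workcell import *
print(job_done()); s=get_state(); print(s['t'],s['eef_pos'],s['contact_force'])"
```

```text
the job is handed in; nothing more can be done
None
the job is handed in; nothing more can be done
```

The calibration disc is back in the recess of the wooden storage block. The clamp arm is swung out to its stop with my fingers holding it there. I handed the job in at about 22.8 s of the 48 s; no verdict is reported.

**Disc:** After release the disc was level. Its top measured 12.5 mm above the block, against 12 mm for fully home. It dropped about 2 mm on release, because the fingertips met the block's top just before the disc reached the recess floor. I did not measure its centring after release, but the last top and scene pictures show it still in the recess.

**Clamp arm:** The force along the push rose from about 6 N to 15 N while the fingers stopped advancing. The wrist picture shows the bar against the stop pin. The post is held between loosely closed fingers, pushed by one pad rather than gripped. It was steady in the last readings, but I did not measure the hinge angle itself.

**Other things on the table:** The top picture taken just before the clamp swing showed nothing else displaced. I did not check the bystanders by measurement.

**Disagreement with the given data:** The interface text puts the fingertips 8 mm ahead of the TCP. The cameras showed them about 25–40 mm behind it, depending on the opening, and a first close at the stated height missed the disc. I used the measured heights from then on.

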